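# Close up the flour mill and set its burrs

## Task

The flour mill has been cleaned: turn its three captive T-bar bolts clockwise fully home, the long locating bolt by the spout first, then the two short ones. Then turn the burr dial in the middle clockwise to its stop and back it off exactly three clicks. Do not overtighten: stop when you feel each screw come up hard, so that no washer is dragged round under it; leave everything else on the counter as it stands.

Things in the scene. Friction and masses are not known exactly. Their poses are not given: they have to be found in the camera images.
- mill: Counter flour mill, hopper off: round grey housing 216 mm across with a flat aluminium cover whose top is 80 mm above the counter; fixed. Origin on the counter under its middle, z up; steel spout along its -x, reaching 141 mm out, up to 72 mm high. On the cover: three black T-bar bolts 80 mm from the axis, the burr dial in the middle, a low feed throat (38 mm across, 8 mm high) at +x.
- bolt_long_grip (a point): Locating bolt, next to the spout (mill x -80, y 0 mm), with the longest T-bar: 56 long, 10 thick, 24 mm high. Point on its upright axis, 2 mm above the bar's centre; x along the bar, z up; 14 mm above the bar's underside (below: thin stem 14 mm, collar 26 mm across). Clockwise from above lowers it 3 mm per rad until the collar lands on its washer, a hard stop; this point is then 114 mm above the counter.
- bolt_left_grip (a point): Short bolt on the mill's +y side (mill x 42, y 68 mm): T-bar 36 long, 10 thick, 24 mm high; else like the locating bolt, point and axes alike, 114 mm above the counter when home. All three bolts start 0.5 to 1.4 rad short of the stop, each by another amount, and the bar's angle at the stop varies too. They turn with about 0.05 N m and stay where left.
- bolt_right_grip (a point): Short bolt on the mill's -y side (mill x 42, y -68 mm): T-bar 36 long, 10 thick, 24 mm high; else like the other short bolt, point and axes alike, 114 mm above the counter when home.
- dial_grip (a point): Burr dial, mid-cover: ribbed disc 59 mm across with a black bar grip 46 long, 10 thick, 26 mm high. Point on its axis, 7 mm below the bar's top, 18 mm above the disc; x along the bar, z up. Clockwise from above lowers it 3 mm per rad to a hard stop (point then 114 mm up; the bar's angle there varies). Starts 4 or 5 clicks open. Spring clicks every 0.30 rad, up to 0.2 N m; the stop lies in a notch.
- bolt_long_tab (a point): Tab of the flat steel washer under the locating bolt, 21.5 mm from its axis, 3 mm above the cover. It stays put unless the screw is overtightened: from about 1 N m it is dragged round with it. Before that the screw has come up hard at its stop.
- bolt_left_tab (a point): Tab of the flat steel washer under the short +y bolt, 21.5 mm from its axis, 3 mm above the cover. It stays put unless the screw is overtightened: from about 1 N m it is dragged round with it.
- bolt_right_tab (a point): Tab of the flat steel washer under the short -y bolt, 21.5 mm from its axis, 3 mm above the cover. It stays put unless the screw is overtightened: from about 1 N m it is dragged round with it.
- dial_tab (a point): Tab of the flat steel washer under the burr dial, 37.5 mm from its axis, 3 mm above the cover. It stays put unless the screw is overtightened: from about 1 N m it is dragged round with it. The dial stays in the notch where it is left.
- cup: green and white enamel cup, 64 mm wide, 48 mm high, standing under the mouth of the spout; leave it alone. Origin under its middle
- jar: closed jar with a dark lid, 64 mm across, 99 mm high, beside the mill; leave it alone. Origin under its middle
- card: price card in a slotted log slice, 29x50 mm, 86 mm high, on the other side of the mill; leave it alone. Origin under its middle

How it is judged:
By the outcome, as a careful person would: the job done as asked, in the order asked, and still so for the second after the job is handed in, with the robot touching nothing.
It also fails if it takes over 72 s, if anything falls off the work surface, if the arm or the gripper's body presses on something with over 40 N, if the wrist force passes 120 N, or if a joint passes its speed limit or range.

## Robot

A 6-joint arm with a two-finger parallel gripper is mounted at the origin on a cart in front of the work surface, level with it; the furniture and walls round the work are solid. World frame = base frame: x ahead of the robot, y to its left, z up, the work surface at z = 0. Lengths are in m, angles in rad, forces in N, time in s.
With the tool pointing down it reaches from about 0.375 to 0.9 m from the base axis. Payload 3.1 kg.
Tool frame: the origin (TCP) lies midway between the tips of the shut fingers; the grasp point (between the pads) lies 19 mm behind it; z points along the fingers, y is the line along which they close (so a half turn about z gives the same grasp; the last joint's range is limited). The gripper opens to 87 mm and grips with 3 to 60 N. Pads are 19 mm wide; open, the fingers measure 117 mm over their backs; the gripper's body (75 mm by 190 mm) begins 51 mm behind the grasp point.
Start: joints at [-1.508, 0.527, 1.433, -0, 1.181, -0.178], TCP at [0.15, -0.607, 0.223] pointing down, gripper open.
Joint ranges: [-3.08, 3.08], [-0.75, 2.2], [0.22, 2.44], [-1.43, 4.57], [0, 2.65], [-2.85, 2.85]. Speed limits (rad/s): [2.79, 2.79, 3.14, 3.14, 3.14, 3.14].

## Interface

Orientations are given as a unit quaternion [x, y, z, w].
In Python, from rig import status, imaging, order gives the robot as it stands.
- The arm moves only by the tool arm_command, never from a script. Its argument "deltas" is one flat list of numbers, 5 for each row, row after row: the opening, from -1 (shut) to 1 (fully open), so that 0 is half open, then the shift along the tool's x, y, z in m, then the turn about the tool's z in rad. In form: [gripper, tx, ty, tz, roll, gripper, tx, ty, tz, roll, ...]. A call has 1 to 12 rows; each row shifts and turns the commanded pose from where the row before left it, along the tool's axes as they then stand; what a row does not reach is not made up. A row lasts 1/8 s, in which the tool goes at most 62.5 mm and 10.7 degrees, less where a joint would pass 70% of its speed; a pose out of reach is approached as far as the arm can. A call with a gripper value outside its range is refused whole. The fingers move at their own pace and stop on an object; "newtons" is the grip in N (left out, the last holds). Time passes only in rows, so rows that do not move let the fingers close. It gives the time, the measured TCP pose, the force, the opening and the grip force at its end, in the units of the state.
- status.get_obs(): the state, without advancing time (a new reading comes with each control period).
- imaging.camera(name): name is "side" or "top"; returns (picture, depth): 420x560x3 uint8, red, green, blue; 420x560 float32, m along the optical axis (not along the pixel's ray), 0 where there is no reading.
- imaging.camera_params(name): a dict with "intrinsics" (3x3 intrinsics, pixels), "k1" (the pictures are not rectified: a ray, as slopes to the right and down, at radius r is drawn at 1 + k1 r^2 times it, then the intrinsics apply), "camera_from_world" (4x4, takes a point from world to camera coordinates). Camera axes: x right, y up, looking along -z (the intrinsics and any distortion apply to the point x, -y, -z); pixel columns grow to the right and rows downward; lengths in m; the calibration is good to about 2 mm. A picture is of the moment at which its call begins. camera_params takes no time and is no camera call.
- order.hand_in(): hands the job in; it is judged then, once.
The state is a dict: "time": time; "q": joint angles; "joint_velocities": joint speeds; "joint_torque": joint torques, N m; "position": TCP position; "tool_rot": TCP orientation; "ft_force": force on the tool from outside, world axes, zero at the start; "moment": the same for the moment, N m; "grip_width": finger opening in m; "grip_force": force on a finger pad.
Only numpy, scipy, OpenCV 4.12 (cv2) and the standard library are available. Lean on these libraries where they do the work, as an engineer would, in place of code of your own. Each camera call takes 0.05 s, during which the arm holds its last target. There are 200 camera calls.

## Working session

There is one attempt and no reset: what is moved stays moved. The work goes in short steps, Python scripts to look and compute and a tool call to move; the robot and the scene stay as the last step left them, time stands still between calls to the robot, and variables do not carry over. Pictures are saved under pics/ and viewed, at most 10 in all, crops included, and the job is handed in when it is done.

Besides the shell and the picture viewer there is one more tool, called as a command line: name --argument value ..., lists and objects as JSON in quotes. arm_command: Moves the arm, as the interface text tells. Its arguments: {"type":"object","properties":{"deltas":{"type":"array"},"newtons":{"type":"number"}},"required":["deltas"]}

```bash
mkdir -p pics; ls; cat > h.py <<'E'
import numpy as np,cv2
from rig import status,imaging,order
def cam(n,name):
    p,d=imaging.camera(n); cv2.imwrite('pics/'+name+'.png',p[...,::-1]); np.save('pics/'+name+'.npy',d); return p,d
def ray(n,u,v):
    c=imaging.camera_params(n);K=np.array(c['intrinsics'],float);M=np.array(c['camera_from_world'])
    xy=cv2.undistortPoints(np.array([[[u,v]]],float),K,np.array([c['k1'],0,0,0.]))[0,0]
    R=M[:3,:3];o=-R.T@M[:3,3];return o,R.T@np.array([xy[0],-xy[1],-1])
def atz(n,u,v,z):
    o,d=ray(n,u,v);return (o+d*(z-o[2])/d[2]).round(4)
def proj(n,P):
    c=imaging.camera_params(n);K=np.array(c['intrinsics'],float);M=np.array(c['camera_from_world'])
    p=M[:3,:3]@np.array(P)+M[:3,3];x,y=p[0]/-p[2],-p[1]/-p[2];s=1+c['k1']*(x*x+y*y)
    return (K@[x*s,y*s,1])[:2].round(1)
E
python3 - <<'E'
from h import *
for n in('top','side'):
    cam(n,n+'0');c=imaging.camera_params(n);print(n,c['intrinsics'],c['k1'],np.array(c['camera_from_world']).round(3).tolist())
o=status.get_obs();print(o)
E
```

```text
pics
top [[411.24603853   0.         281.34162605]
 [  0.         411.24603853 209.58598105]
 [  0.           0.           1.        ]] -0.02632988145038985 [[-0.008, -0.999, -0.032, 0.058], [0.996, -0.011, 0.085, -0.538], [-0.085, -0.031, 0.996, -0.905], [0.0, 0.0, 0.0, 1.0]]
side [[436.04630022   0.         287.57957421]
 [  0.         436.04630022 208.15609691]
 [  0.           0.           1.        ]] 0.027180120572446148 [[-0.949, -0.316, -0.003, 0.508], [0.186, -0.567, 0.803, -0.143], [-0.255, 0.761, 0.597, -0.891], [0.0, 0.0, 0.0, 1.0]]
{'time': 0.1, 'q': array([-1.50747212e+00,  5.28352455e-01,  1.43376109e+00,  1.07187005e-05,
        1.18140722e+00, -1.78486104e-01]), 'joint_velocities': array([ 0.00041748, -0.00083463, -0.00238228, -0.00060023, -0.00050179,
       -0.00080874]), 'joint_torque': array([-3.33832159e-04, -4.40985990e+01, -1.77150911e+01,  6.35318086e-02,
        5.34290413e-02, -4.44920465e-05]), 'position': array([ 0.14966096, -0.60614439,  0.2216864 ]), 'tool_rot': array([ 9.92699656e-01,  1.20608723e-01,  6.04285496e-05, -9.62172713e-04]), 'ft_force': array([0.34739548, 0.3714271 , 1.09188471]), 'moment': array([ 0.0100029 , -0.04249509,  0.01991595]), 'grip_force': 0.0, 'grip_width': 0.08697896071867525}
```

View pics/top0.png

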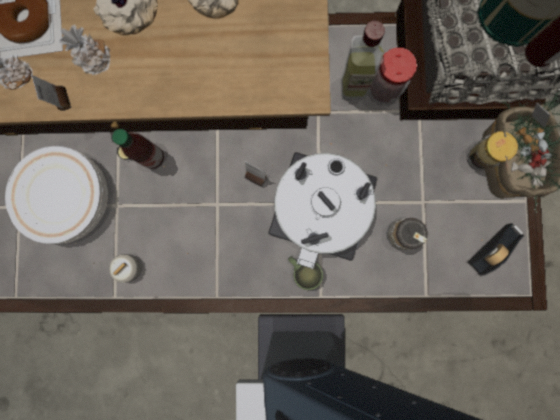

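View pics/side0.png

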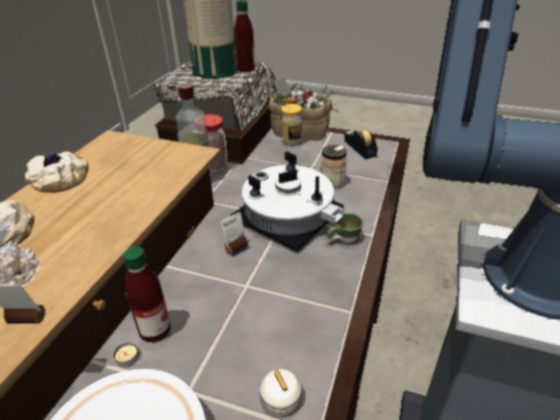

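The top view shows the mill at about (325,203), with the spout pointing down the picture (towards the robot) at (308,258). The long bolt is at (315,238), the short ones are at (302,172) and (365,190), and the dial is at (326,202). I'll enlarge both views.

```bash
python3 - <<'E'
import cv2,numpy as np
a=cv2.imread('pics/top0.png')[148:258,270:382];a=cv2.resize(a,None,fx=5.3,fy=5.3,interpolation=cv2.INTER_CUBIC);cv2.imwrite('pics/tc.png',a)
b=cv2.imread('pics/side0.png')[145:235,230:350];b=cv2.resize(b,None,fx=6,fy=6,interpolation=cv2.INTER_CUBIC);cv2.imwrite('pics/sc.png',b)
E
```

```text
(no output)
```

View pics/tc.png

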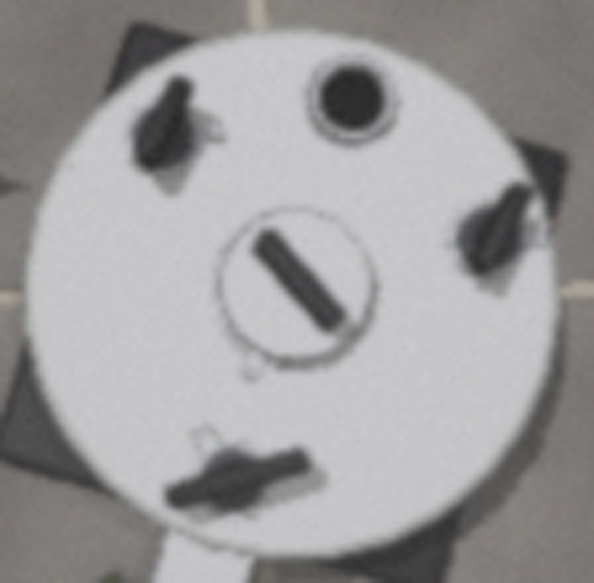

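View pics/sc.png

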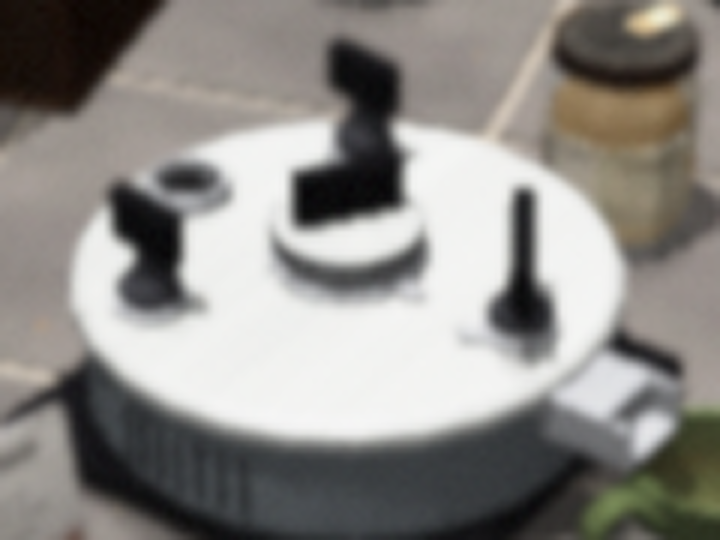

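```bash
python3 - <<'E'
from h import *
f=lambda u,v,z:atz('top',270+(u+.5)/5.3-.5,148+(v+.5)/5.3-.5,z)
m=f(292,293.5,.08)[:2];print('mill',m)
for a in((27,290),(557,290),(295,30),(290,557)):print(np.linalg.norm(f(*a,.08)[:2]-m))
for n,a,b,z in(('long',(170,497),(307,458),.126),('left',(180,82),(150,162),.126),('right',(520,190),(482,268),.126),('dial',(265,240),(335,322),.125)):
    A,B=f(*a,z),f(*b,z);d=B-A;print(n,(A+B)/2,np.linalg.norm(d),np.arctan2(d[1],d[0]),'rel mill',((A+B)/2)[:2]-m)
d=f(353,97,.088)[:2]-m;print('throat',np.linalg.norm(d),np.arctan2(d[1],d[0]))
s=f(205,560,.072)[:2]-m;print('spout',np.arctan2(-s[1],-s[0]))
E
```

```text
mill [ 0.5464 -0.0403]
0.10602947703351177
0.10540018975314987
0.10694493910419511
0.10482981446134491
long [ 0.4724  -0.01565  0.126  ] 0.05361464352208266 -1.3027448357778888 rel mill [-0.074    0.02465]
left [0.6081  0.01035 0.126  ] 0.03301893396219816 2.772896750931744 rel mill [0.0617  0.05065]
right [ 0.5654  -0.11625  0.126  ] 0.033229053552576604 2.669869849996932 rel mill [ 0.019   -0.07595]
dial [ 0.5466  -0.04005  0.125  ] 0.040857924567946395 -2.4550021131046567 rel mill [0.0002  0.00025]
throat 0.08152766401657784 -0.3116655588449803
spout -0.32684100816457606
```

```bash
cat >> h.py <<'E'
def pose():
    o=status.get_obs();x,y,z,w=o['tool_rot'];return np.array(o['position']),2*np.arctan2(y,x),o
def go(t,yaw,n,g):
    p,a,o=pose();r=(a-yaw+np.pi)%(2*np.pi)-np.pi
    d=(np.array(t)-p)/n;L=[]
    for i in range(n):
        b=a-r*i/n;L+=[g,round(d[0]*np.cos(b)+d[1]*np.sin(b),4),round(d[0]*np.sin(b)-d[1]*np.cos(b),4),round(-d[2],4),round(-0+r/n,4)]
    print('total roll',round(r,3),'q6',o['q'][5].round(3));print(L)
E
python3 -c "
from h import *
go([.4710,-.0153,.160],1.84,12,-.1)"
```

```text
total roll -1.598 q6 -0.178
[-0.1, np.float64(0.0378), np.float64(-0.0414), np.float64(0.0051), np.float64(-0.1332), -0.1, np.float64(0.043), np.float64(-0.036), np.float64(0.0051), np.float64(-0.1332), -0.1, np.float64(0.0474), np.float64(-0.03), np.float64(0.0051), np.float64(-0.1332), -0.1, np.float64(0.0509), np.float64(-0.0234), np.float64(0.0051), np.float64(-0.1332), -0.1, np.float64(0.0536), np.float64(-0.0165), np.float64(0.0051), np.float64(-0.1332), -0.1, np.float64(0.0553), np.float64(-0.0092), np.float64(0.0051), np.float64(-0.1332), -0.1, np.float64(0.056), np.float64(-0.0018), np.float64(0.0051), np.float64(-0.1332), -0.1, np.float64(0.0558), np.float64(0.0057), np.float64(0.0051), np.float64(-0.1332), -0.1, np.float64(0.0545), np.float64(0.013), np.float64(0.0051), np.float64(-0.1332), -0.1, np.float64(0.0523), np.float64(0.0202), np.float64(0.0051), np.float64(-0.1332), -0.1, np.float64(0.0492), np.float64(0.0269), np.float64(0.0051), np.float64(-0.1332), -0.1, np.float64(0.0452), np.float64(0.0332), np.float64(0.0051), np.float64(-0.1332)]
```

arm_command --deltas '[-0.1, 0.038, -0.041, 0.005, -0.133, -0.1, 0.043, -0.036, 0.005, -0.133, -0.1, 0.047, -0.03, 0.005, -0.133, -0.1, 0.051, -0.023, 0.005, -0.133, -0.1, 0.054, -0.017, 0.005, -0.133, -0.1, 0.055, -0.009, 0.005, -0.133, -0.1, 0.056, -0.002, 0.005, -0.133, -0.1, 0.056, 0.006, 0.005, -0.133, -0.1, 0.055, 0.013, 0.005, -0.133, -0.1, 0.052, 0.02, 0.005, -0.133, -0.1, 0.049, 0.027, 0.005, -0.133, -0.1, 0.045, 0.033, 0.005, -0.133]' --newtons 20

```text
time: 1.6
position: [0.4726, -0.0149, 0.1623]
tool_rot: [0.605, 0.796, -0.0, 0.0]
ft_force: [1.6, -0.6, 0.2]
grip_width: 0.039
grip_force: 0.0
```

arm_command --deltas '[-0.1, 0, 0, 0, 0, -0.1, 0, 0, 0, 0]'

```text
time: 1.85
position: [0.4713, -0.0167, 0.1623]
tool_rot: [0.607, 0.795, -0.0, -0.0]
ft_force: [0.3, 0.1, -1.2]
grip_width: 0.0392
grip_force: 0.0
```

```bash
sed -i 's/L+=\[g,round(d\[0\]\*np.cos(b)+d\[1\]\*np.sin(b),4),round(d\[0\]\*np.sin(b)-d\[1\]\*np.cos(b),4),round(-d\[2\],4),round(-0+r\/n,4)\]/L+=[float(round(k,4)) for k in (g,d[0]*np.cos(b)+d[1]*np.sin(b),d[0]*np.sin(b)-d[1]*np.cos(b),-d[2],r\/n)]/' h.py
python3 - <<'E'
from h import *
print(pose());go([.4710,-.0153,.105],1.84,4,-.1)
p,d=cam('side','s1')
c=cv2.resize(p[110:230,230:370,::-1],None,fx=5,fy=5,interpolation=2);cv2.imwrite('pics/s1c.png',c)
E
```

```text
(array([ 0.47132391, -0.01668055,  0.16227356]), np.float64(1.838066101587549), {'time': 1.85, 'q': array([-2.72672135e-01,  4.18501892e-01,  1.87073434e+00, -5.82236584e-04,
        8.53465277e-01, -5.39558918e-01]), 'joint_velocities': array([-3.46415914e-02, -7.77523610e-03,  6.18313871e-03,  7.53293589e-04,
       -1.41192595e-03,  2.44245429e-05]), 'joint_torque': array([ 8.89429729e-01, -3.32697308e+01, -1.22836009e+01,  7.87930680e-02,
        6.21689879e-02,  2.11831170e-04]), 'position': array([ 0.47132391, -0.01668055,  0.16227356]), 'tool_rot': array([ 6.06589072e-01,  7.95015310e-01, -4.08964920e-04, -4.33837558e-04]), 'ft_force': array([ 0.25182271,  0.11813253, -1.1957365 ]), 'moment': array([-0.03578483, -0.11739203,  0.09163474]), 'grip_force': 0.0, 'grip_width': 0.039168010175268636})
total roll -0.002 q6 -0.54
[-0.1, 0.0004, 0.0, 0.0143, -0.0005, -0.1, 0.0004, 0.0, 0.0143, -0.0005, -0.1, 0.0004, 0.0, 0.0143, -0.0005, -0.1, 0.0004, 0.0, 0.0143, -0.0005]
```

View pics/s1c.png

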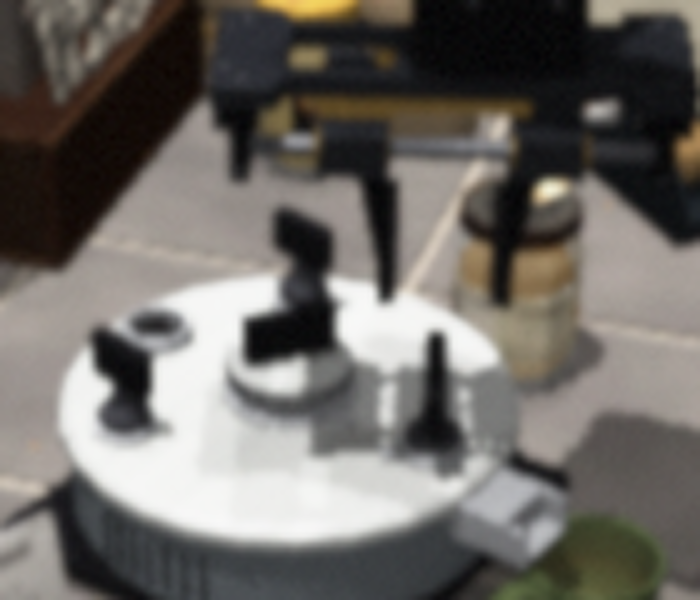

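The fingers (tips at crop (388,298) and (502,302)) straddle the long bar (437,335), so I'll descend and grip.

arm_command --deltas '[-0.1, 0.001, 0, 0.015, 0, -0.1, 0, 0, 0.015, 0, -0.1, 0, 0, 0.015, 0, -0.1, 0, 0, 0.012, 0, -0.1, 0, 0, 0, 0, -1, 0, 0, 0, 0, -1, 0, 0, 0, 0, -1, 0, 0, 0, 0]' --newtons 20

```text
time: 2.9
position: [0.4719, -0.0157, 0.106]
tool_rot: [0.607, 0.795, 0.0, 0.0]
ft_force: [-0.5, 0.5, -0.3]
grip_width: 0.0165
grip_force: 0.0
```

```bash
python3 - <<'E'
from h import *
p,a,o=pose();print(p,a,o['ft_force'],o['moment'],o['grip_width'],o['grip_force'])
E
```

```text
[ 0.47190385 -0.01569237  0.10595599] 1.8380235302725334 [-0.46417129  0.54187811 -0.27899754] [ 0.03120682 -0.11729413  0.02691517] 0.016507309334417578 0.0
```

arm_command --deltas '[-1, 0, 0, 0, 0, -1, 0, 0, 0, 0, -1, 0, 0, 0.0003, 0.1, -1, 0, 0, 0.0003, 0.1, -1, 0, 0, 0.0003, 0.1, -1, 0, 0, 0, 0]'

```text
time: 3.65
position: [0.4725, -0.0156, 0.1049]
tool_rot: [0.718, 0.696, 0.001, 0.001]
ft_force: [2.0, 1.9, 2.5]
grip_width: 0.0098
grip_force: 21.0
```

```bash
cat > st.py <<'E'
from h import *
p,a,o=pose();print(p.round(4),'yaw',a.round(4),'q6',o['q'][5].round(3),'F',o['ft_force'].round(2),'M',o['moment'].round(3),o['grip_width'].round(4),o['grip_force'].round(1),'tau',o['joint_torque'].round(2))
E
python3 st.py
```

```text
Traceback (most recent call last):
  File "st.py", line 2, in <module>
    p,a,o=pose();print(p.round(4),'yaw',a.round(4),'q6',o['q'][5].round(3),'F',o['ft_force'].round(2),'M',o['moment'].round(3),o['grip_width'].round(4),o['grip_force'].round(1),'tau',o['joint_torque'].round(2))
                                                                                                                               ^^^^^^^^^^^^^^^^^^^^^
AttributeError: 'float' object has no attribute 'round'
```

```bash
sed -i "s/o\['grip_width'\].round(4),o\['grip_force'\].round(1)/o['grip_width'],o['grip_force']/" st.py;python3 st.py
```

```text
[ 0.4725 -0.0156  0.1049] yaw 1.5385 q6 -0.239 F [2.02 1.92 2.53] M [ 0.355 -0.507 -0.015] 0.009766252249657327 20.975867699598894 tau [ -1.02 -34.08  -7.82  -0.52   0.47   0.12]
```

arm_command --deltas '[-1, 0, 0, 0.0002, 0.05, -1, 0, 0, 0.0001, 0.05, -1, 0, 0, 0.0001, 0.05, -1, 0, 0, 0, 0]'

```text
time: 4.15
position: [0.4726, -0.0156, 0.1045]
tool_rot: [0.768, 0.64, 0.001, 0.001]
ft_force: [2.6, 3.6, 1.8]
grip_width: 0.0099
grip_force: 21.0
```

```bash
python3 st.py
```

```text
[ 0.4726 -0.0156  0.1045] yaw 1.3892 q6 -0.09 F [2.65 3.55 1.75] M [ 0.456 -0.597 -0.051] 0.009943140022534191 20.97266312688589 tau [-1.310e+00 -3.413e+01 -7.400e+00 -6.800e-01  6.700e-01  3.000e-02]
```

arm_command --deltas '[-1, 0, 0, 0.0002, 0.05, -1, 0, 0, 0.0001, 0.05, -1, 0, 0, 0, 0]'

```text
time: 4.53
position: [0.4727, -0.0156, 0.1042]
tool_rot: [0.799, 0.601, 0.001, 0.001]
ft_force: [4.2, 3.5, 1.4]
grip_width: 0.0101
grip_force: 21.0
```

```bash
python3 st.py
```

```text
[ 0.4727 -0.0156  0.1042] yaw 1.2892 q6 0.01 F [4.21 3.48 1.42] M [ 0.629 -0.799 -0.051] 0.010094230996869501 20.971471244702116 tau [-1.570e+00 -3.397e+01 -6.970e+00 -8.300e-01  8.400e-01  2.000e-02]
```

arm_command --deltas '[-1, 0, 0, 0.0002, 0.05, -1, 0, 0, 0.0001, 0.05, -1, 0, 0, 0, 0]'

```text
time: 4.9
position: [0.4727, -0.0157, 0.1039]
tool_rot: [0.828, 0.56, 0.001, 0.001]
ft_force: [3.8, 4.7, 1.6]
grip_width: 0.0098
grip_force: 21.0
```

```bash
python3 st.py
```

```text
[ 0.4727 -0.0157  0.1039] yaw 1.1889 q6 0.111 F [3.76 4.67 1.57] M [ 0.606 -0.79  -0.043] 0.00980022016898587 20.97055143211037 tau [-1.600e+00 -3.401e+01 -6.890e+00 -8.500e-01  8.700e-01  1.000e-02]
```

arm_command --deltas '[-1, 0, 0, 0.0002, 0.05, -1, 0, 0, 0.0001, 0.05, -1, 0, 0, 0, 0]'

```text
time: 5.28
position: [0.4728, -0.0157, 0.1036]
tool_rot: [0.855, 0.518, 0.001, 0.001]
ft_force: [4.6, 3.6, 2.1]
grip_width: 0.01
grip_force: 21.0
```

```bash
python3 st.py
```

```text
[ 0.4728 -0.0157  0.1036] yaw 1.089 q6 0.211 F [4.57 3.57 2.11] M [ 0.598 -0.749 -0.049] 0.01001713860228322 20.969477825565264 tau [-1.580e+00 -3.406e+01 -6.840e+00 -8.400e-01  8.900e-01  1.000e-02]
```

arm_command --deltas '[-1, 0, 0, 0.0002, 0.05, -1, 0, 0, 0.0001, 0.05, -1, 0, 0, 0, 0]'

```text
time: 5.65
position: [0.4729, -0.0157, 0.1033]
tool_rot: [0.88, 0.475, 0.001, 0.001]
ft_force: [3.9, 3.8, 2.0]
grip_width: 0.0099
grip_force: 21.0
```

```bash
python3 st.py
```

```text
[ 0.4729 -0.0157  0.1033] yaw 0.989 q6 0.311 F [3.89 3.79 2.04] M [ 0.592 -0.834 -0.031] 0.009867358498592747 20.9688018145971 tau [-1.550e+00 -3.412e+01 -6.780e+00 -8.300e-01  9.100e-01  1.000e-02]
```

arm_command --deltas '[-1, 0, 0, 0.0002, 0.05, -1, 0, 0, 0.0001, 0.05, -1, 0, 0, 0, 0]'

```text
time: 6.02
position: [0.4729, -0.0158, 0.103]
tool_rot: [0.903, 0.43, 0.001, 0.001]
ft_force: [2.7, 3.6, 1.2]
grip_width: 0.0098
grip_force: 21.0
```

```bash
python3 st.py
```

```text
[ 0.4729 -0.0158  0.103 ] yaw 0.889 q6 0.411 F [2.73 3.64 1.15] M [ 0.661 -0.807 -0.024] 0.009818886400625766 20.968246740521863 tau [-1.500e+00 -3.417e+01 -6.730e+00 -8.200e-01  9.300e-01  1.000e-02]
```

arm_command --deltas '[-1, 0, 0, 0.0002, 0.05, -1, 0, 0, 0.0001, 0.05, -1, 0, 0, 0, 0]'

```text
time: 6.4
position: [0.473, -0.0158, 0.1027]
tool_rot: [0.923, 0.384, 0.001, 0.001]
ft_force: [4.4, 2.9, 0.3]
grip_width: 0.0097
grip_force: 21.0
```

```bash
python3 st.py
```

```text
[ 0.473  -0.0158  0.1027] yaw 0.789 q6 0.511 F [4.38 2.92 0.3 ] M [ 0.52  -0.754 -0.052] 0.00966389624814069 20.96769040566869 tau [-1.450e+00 -3.421e+01 -6.680e+00 -8.000e-01  9.500e-01  1.000e-02]
```

arm_command --deltas '[-1, 0, 0, 0.0002, 0.05, -1, 0, 0, 0.0001, 0.05, -1, 0, 0, 0, 0]'

```text
time: 6.78
position: [0.473, -0.0158, 0.1024]
tool_rot: [0.941, 0.338, 0.001, 0.001]
ft_force: [4.6, 3.9, 1.4]
grip_width: 0.01
grip_force: 21.0
```

```bash
python3 st.py
```

```text
[ 0.473  -0.0158  0.1024] yaw 0.6891 q6 0.611 F [4.56 3.89 1.37] M [ 0.541 -0.756 -0.034] 0.010023649111723534 20.96738931024447 tau [-1.380e+00 -3.426e+01 -6.630e+00 -7.700e-01  9.600e-01  1.000e-02]
```

arm_command --deltas '[-1, 0, 0, 0.0002, 0.05, -1, 0, 0, 0.0001, 0.05, -1, 0, 0, 0, 0]'

```text
time: 7.15
position: [0.4731, -0.0159, 0.1021]
tool_rot: [0.957, 0.29, 0.001, 0.001]
ft_force: [3.4, 2.8, 1.3]
grip_width: 0.01
grip_force: 21.0
```

```bash
python3 st.py
```

```text
[ 0.4731 -0.0159  0.1021] yaw 0.5891 q6 0.711 F [3.42 2.83 1.26] M [ 0.519 -0.769 -0.018] 0.010004986576796927 20.96710665151477 tau [-1.31e+00 -3.43e+01 -6.58e+00 -7.50e-01  9.80e-01  1.00e-02]
```

arm_command --deltas '[-1, 0, 0, 0.0002, 0.05, -1, 0, 0, 0.0001, 0.05, -1, 0, 0, 0, 0]'

```text
time: 7.52
position: [0.473, -0.016, 0.102]
tool_rot: [0.97, 0.243, 0.001, 0.001]
ft_force: [4.4, 2.5, 3.5]
grip_width: 0.0105
grip_force: 20.7
```

```bash
python3 st.py
```

```text
[ 0.473 -0.016  0.102] yaw 0.4915 q6 0.809 F [4.44 2.45 3.53] M [ 0.543 -0.828  0.428] 0.010524271333589772 20.741072986274958 tau [ -1.74 -33.35  -6.16  -0.36   1.03   0.48]
```

arm_command --deltas '[-0.1, 0, 0, 0, 0, -0.1, 0, 0, 0, 0, -0.1, 0, 0, 0, 0, -0.1, 0, 0, -0.02, 0, -0.1, 0, 0, -0.02, 0, -0.1, 0, 0, -0.018, 0]'

```text
time: 8.28
position: [0.4708, -0.0157, 0.1598]
tool_rot: [0.97, 0.242, -0.001, -0.0]
ft_force: [0.3, 0.7, 0.7]
grip_width: 0.0392
grip_force: 0.0
```

```bash
python3 st.py; python3 -c "
from h import *
go([.6085,.0115,.160],2.77,14,-.1)"
```

```text
[ 0.4708 -0.0157  0.1598] yaw 0.488 q6 0.812 F [0.29 0.68 0.69] M [-0.047 -0.038 -0.028] 0.03915150279039655 0.0 tau [  0.05 -32.61 -11.77   0.06  -0.24  -0.  ]
total roll -2.282 q6 0.812
[-0.1, 0.0096, 0.0029, -0.0, -0.163, -0.1, 0.009, 0.0044, -0.0, -0.163, -0.1, 0.0082, 0.0058, -0.0, -0.163, -0.1, 0.0071, 0.0071, -0.0, -0.163, -0.1, 0.0059, 0.0081, -0.0, -0.163, -0.1, 0.0045, 0.009, -0.0, -0.163, -0.1, 0.003, 0.0096, -0.0, -0.163, -0.1, 0.0014, 0.0099, -0.0, -0.163, -0.1, -0.0003, 0.01, -0.0, -0.163, -0.1, -0.0019, 0.0098, -0.0, -0.163, -0.1, -0.0035, 0.0094, -0.0, -0.163, -0.1, -0.0049, 0.0087, -0.0, -0.163, -0.1, -0.0063, 0.0078, -0.0, -0.163, -0.1, -0.0075, 0.0067, -0.0, -0.163]
```

arm_command --deltas '[-0.1, 0.0096, 0.0029, 0, -0.163, -0.1, 0.009, 0.0044, 0, -0.163, -0.1, 0.0082, 0.0058, 0, -0.163, -0.1, 0.0071, 0.0071, 0, -0.163, -0.1, 0.0059, 0.0081, 0, -0.163, -0.1, 0.0045, 0.009, 0, -0.163, -0.1, 0.003, 0.0096, 0, -0.163, -0.1, 0.0014, 0.0099, 0, -0.163, -0.1, -0.0003, 0.01, 0, -0.163, -0.1, -0.0019, 0.0098, 0, -0.163, -0.1, -0.0035, 0.0094, 0, -0.163, -0.1, -0.0049, 0.0087, 0, -0.163]'

```text
time: 9.78
position: [0.5889, 0.0076, 0.1589]
tool_rot: [0.339, 0.941, -0.0, -0.001]
ft_force: [-0.7, -0.7, 0.8]
grip_width: 0.0388
grip_force: 0.0
```

arm_command --deltas '[-0.1, -0.0063, 0.0078, 0, -0.163, -0.1, -0.0075, 0.0067, 0, -0.163, -0.1, 0, 0, 0, 0, -0.1, 0, 0, 0, 0]'

```text
time: 10.28
position: [0.6083, 0.0115, 0.1591]
tool_rot: [0.186, 0.983, -0.0, -0.001]
ft_force: [-0.2, 0.1, -0.3]
grip_width: 0.0391
grip_force: 0.0
```

```bash
python3 st.py; python3 - <<'E'
from h import *
p,d=cam('side','s2')
c=cv2.resize(p[110:230,220:360,::-1],None,fx=5,fy=5,interpolation=2);cv2.imwrite('pics/s2c.png',c)
go([.6085,.0115,.105],2.77,4,-.1)
E
```

```text
[0.6083 0.0115 0.1591] yaw 2.7675 q6 -1.361 F [-0.22  0.11 -0.34] M [ 0.055 -0.161  0.029] 0.039080599330971445 0.0 tau [ 1.000e-02 -4.389e+01 -1.541e+01 -2.000e-02  7.000e-02  0.000e+00]
total roll -0.002 q6 -1.362
[-0.1, -0.0, 0.0, 0.0136, -0.0005, -0.1, -0.0, 0.0, 0.0136, -0.0005, -0.1, -0.0, 0.0, 0.0136, -0.0005, -0.1, -0.0, 0.0, 0.0136, -0.0005]
```

View pics/s2c.png

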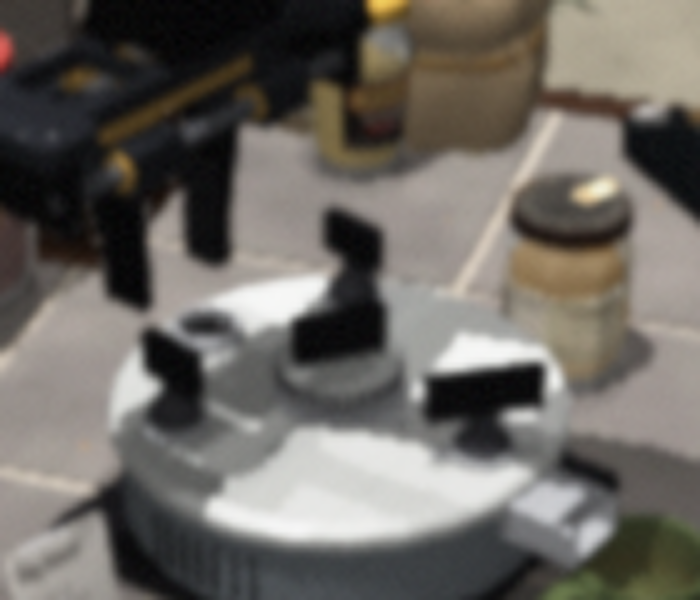

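The long bar has turned and the finger midpoint (170,280) is straight above the left bar (173,360). I'll descend, grip and turn.

arm_command --deltas '[-0.1, 0, 0, 0.0135, 0, -0.1, 0, 0, 0.0135, 0, -0.1, 0, 0, 0.0135, 0, -0.1, 0, 0, 0.0135, 0, -1, 0, 0, 0, 0, -1, 0, 0, 0, 0, -1, 0, 0, 0, 0, -1, 0, 0, 0, 0, -1, 0, 0, 0, 0]'

```text
time: 11.45
position: [0.6097, 0.0101, 0.1064]
tool_rot: [0.185, 0.983, -0.001, 0.001]
ft_force: [-1.3, -5.2, 2.7]
grip_width: 0.0101
grip_force: 19.9
```

```bash
python3 st.py
```

```text
[0.6097 0.0101 0.1064] yaw 2.7703 q6 -1.363 F [-1.28 -5.22  2.66] M [-0.935  0.076 -0.053] 0.01010854553882613 19.921099841594696 tau [ 3.190e+00 -4.332e+01 -1.286e+01  1.260e+00 -6.000e-02 -3.000e-02]
```

arm_command --deltas '[-1, 0, 0, 0.0003, 0.1, -1, 0, 0, 0.0003, 0.1, -1, 0, 0, 0.0003, 0.1, -1, 0, 0, 0.0003, 0.1, -1, 0, 0, 0, 0]'

```text
time: 12.08
position: [0.6098, 0.0103, 0.1052]
tool_rot: [0.376, 0.927, -0.001, 0.001]
ft_force: [-2.0, -5.5, 3.8]
grip_width: 0.0096
grip_force: 19.9
```

```bash
python3 st.py
```

```text
[0.6098 0.0103 0.1052] yaw 2.3708 q6 -0.964 F [-2.04 -5.51  3.79] M [-0.967  0.076 -0.026] 0.009633631863214616 19.939740300178528 tau [ 3.260e+00 -4.290e+01 -1.258e+01  1.310e+00 -3.000e-02  8.000e-02]
```

arm_command --deltas '[-1, 0, 0, 0.0002, 0.05, -1, 0, 0, 0.0001, 0.05, -1, 0, 0, 0, 0]'

```text
time: 12.45
position: [0.6099, 0.0104, 0.1049]
tool_rot: [0.422, 0.907, -0.001, 0.001]
ft_force: [-1.2, -4.6, 4.1]
grip_width: 0.0097
grip_force: 19.9
```

```bash
python3 st.py
```

```text
[0.6099 0.0104 0.1049] yaw 2.2713 q6 -0.864 F [-1.23 -4.57  4.1 ] M [-1.037  0.072 -0.016] 0.009690345776212072 19.938989281654358 tau [ 3.220e+00 -4.297e+01 -1.256e+01  1.300e+00 -1.000e-02 -0.000e+00]
```

arm_command --deltas '[-1, 0, 0, 0.0002, 0.05, -1, 0, 0, 0.0001, 0.05, -1, 0, 0, 0, 0]'

```text
time: 12.82
position: [0.6099, 0.0104, 0.1046]
tool_rot: [0.466, 0.885, -0.0, 0.001]
ft_force: [-1.8, -5.3, 4.2]
grip_width: 0.0096
grip_force: 19.9
```

```bash
python3 st.py
```

```text
[0.6099 0.0104 0.1046] yaw 2.1713 q6 -0.764 F [-1.82 -5.26  4.21] M [-0.969  0.082 -0.034] 0.009606971007811577 19.938548505306244 tau [  3.17 -43.   -12.52   1.28   0.    -0.  ]
```

arm_command --deltas '[-1, 0, 0, 0.0002, 0.05, -1, 0, 0, 0.0001, 0.05, -1, 0, 0, 0, 0]'

```text
time: 13.2
position: [0.61, 0.0104, 0.1043]
tool_rot: [0.51, 0.86, -0.0, 0.001]
ft_force: [-1.0, -4.3, 3.7]
grip_width: 0.0096
grip_force: 19.9
```

```bash
python3 st.py
```

```text
[0.61   0.0104 0.1043] yaw 2.0712 q6 -0.664 F [-1.02 -4.31  3.72] M [-0.944  0.059 -0.027] 0.00956528744631174 19.93803083896637 tau [ 3.130e+00 -4.303e+01 -1.249e+01  1.270e+00  2.000e-02 -0.000e+00]
```

arm_command --deltas '[-1, 0, 0, 0.0002, 0.05, -1, 0, 0, 0.0001, 0.05, -1, 0, 0, 0, 0]'

```text
time: 13.58
position: [0.61, 0.0104, 0.1039]
tool_rot: [0.552, 0.834, -0.0, 0.001]
ft_force: [-0.3, -4.8, 3.7]
grip_width: 0.01
grip_force: 19.9
```

```bash
python3 st.py
```

```text
[0.61   0.0104 0.1039] yaw 1.9713 q6 -0.565 F [-0.26 -4.8   3.7 ] M [-1.032  0.048 -0.037] 0.00998593738892803 19.937711656093597 tau [ 3.220e+00 -4.290e+01 -1.237e+01  1.310e+00  4.000e-02  0.000e+00]
```

arm_command --deltas '[-1, 0, 0, 0.0002, 0.05, -1, 0, 0, 0.0001, 0.05, -1, 0, 0, 0, 0]'

```text
time: 13.95
position: [0.6101, 0.0105, 0.1037]
tool_rot: [0.593, 0.805, -0.0, 0.001]
ft_force: [-0.6, -5.2, 4.2]
grip_width: 0.0099
grip_force: 19.9
```

```bash
python3 st.py
```

```text
[0.6101 0.0105 0.1037] yaw 1.8713 q6 -0.465 F [-0.58 -5.23  4.19] M [-1.009  0.058 -0.061] 0.009939952900576018 19.937309324741364 tau [  3.19 -42.94 -12.34   1.3    0.06  -0.  ]
```

arm_command --deltas '[-1, 0, 0, 0.0002, 0.05, -1, 0, 0, 0.0001, 0.05, -1, 0, 0, 0, 0]'

```text
time: 14.32
position: [0.6101, 0.0105, 0.1033]
tool_rot: [0.633, 0.774, -0.0, 0.001]
ft_force: [-0.2, -6.2, 3.9]
grip_width: 0.0099
grip_force: 19.9
```

```bash
python3 st.py
```

```text
[0.6101 0.0105 0.1033] yaw 1.7713 q6 -0.365 F [-0.24 -6.22  3.94] M [-0.986  0.031 -0.129] 0.009929169364285817 19.936965107917786 tau [  3.17 -42.98 -12.3    1.29   0.08   0.  ]
```

arm_command --deltas '[-1, 0, 0, 0.0002, 0.05, -1, 0, 0, 0.0001, 0.05, -1, 0, 0, 0, 0]'

```text
time: 14.7
position: [0.6102, 0.0106, 0.1031]
tool_rot: [0.67, 0.742, -0.0, 0.001]
ft_force: [0.6, -5.4, 5.1]
grip_width: 0.0099
grip_force: 20.1
```

```bash
python3 st.py
```

```text
[0.6102 0.0106 0.1031] yaw 1.6731 q6 -0.266 F [ 0.6  -5.38  5.09] M [-1.053  0.013  0.388] 0.009903760104300684 20.122750103473663 tau [  2.91 -42.29 -11.96   1.57   0.1    0.38]
```

arm_command --deltas '[-0.1, 0, 0, 0, 0, -0.1, 0, 0, 0, 0, -0.1, 0, 0, 0, 0, -0.1, 0, 0, -0.02, 0, -0.1, 0, 0, -0.02, 0, -0.1, 0, 0, -0.018, 0, -0.1, 0, 0, 0, 0]'

```text
time: 15.58
position: [0.6103, 0.0117, 0.1614]
tool_rot: [0.671, 0.741, 0.001, 0.001]
ft_force: [-0.0, -0.3, 0.2]
grip_width: 0.039
grip_force: 0.0
```

```bash
python3 st.py; python3 -c "
from h import *
go([.5672,-.1185,.160],2.67,10,-.1)"
```

```text
[0.6103 0.0117 0.1614] yaw 1.6701 q6 -0.263 F [-0.03 -0.26  0.18] M [ 0.028 -0.163  0.086] 0.03902200687080801 0.0 tau [  0.07 -44.64 -15.55   0.06   0.13  -0.  ]
total roll -1.0 q6 -0.263
[-0.1, -0.0125, -0.0056, 0.0001, -0.1, -0.1, -0.0119, -0.0068, 0.0001, -0.1, -0.1, -0.0112, -0.008, 0.0001, -0.1, -0.1, -0.0103, -0.009, 0.0001, -0.1, -0.1, -0.0094, -0.01, 0.0001, -0.1, -0.1, -0.0083, -0.0109, 0.0001, -0.1, -0.1, -0.0072, -0.0117, 0.0001, -0.1, -0.1, -0.006, -0.0123, 0.0001, -0.1, -0.1, -0.0047, -0.0129, 0.0001, -0.1, -0.1, -0.0034, -0.0133, 0.0001, -0.1]
```

arm_command --deltas '[-0.1, -0.0125, -0.0056, 0, -0.1, -0.1, -0.0119, -0.0068, 0, -0.1, -0.1, -0.0112, -0.008, 0, -0.1, -0.1, -0.0103, -0.009, 0, -0.1, -0.1, -0.0094, -0.01, 0, -0.1, -0.1, -0.0083, -0.0109, 0, -0.1, -0.1, -0.0072, -0.0117, 0, -0.1, -0.1, -0.006, -0.0123, 0, -0.1, -0.1, -0.0047, -0.0129, 0, -0.1, -0.1, -0.0034, -0.0133, 0, -0.1, -0.1, 0, 0, 0, 0, -0.1, 0, 0, 0, 0]'

```text
time: 17.08
position: [0.5659, -0.1181, 0.1596]
tool_rot: [0.234, 0.972, 0.0, -0.001]
ft_force: [-0.3, -0.4, -0.0]
grip_width: 0.0397
grip_force: 0.0
```

```bash
python3 st.py; python3 - <<'E'
from h import *
p,d=cam('side','s3')
c=cv2.resize(p[110:230,220:360,::-1],None,fx=5,fy=5,interpolation=2);cv2.imwrite('pics/s3c.png',c)
go([.5672,-.1185,.106],2.67,4,-.1)
E
```

```text
[ 0.5659 -0.1181  0.1596] yaw 2.6682 q6 -1.497 F [-0.32 -0.43 -0.01] M [ 0.038 -0.181  0.011] 0.03972252893148946 0.0 tau [-3.100e-01 -4.156e+01 -1.454e+01 -4.000e-02  8.000e-02  0.000e+00]
total roll -0.001 q6 -1.497
[-0.1, -0.0003, 0.0, 0.0134, -0.0002, -0.1, -0.0003, 0.0, 0.0134, -0.0002, -0.1, -0.0003, 0.0, 0.0134, -0.0002, -0.1, -0.0003, 0.0, 0.0134, -0.0002]
```

View pics/s3c.png

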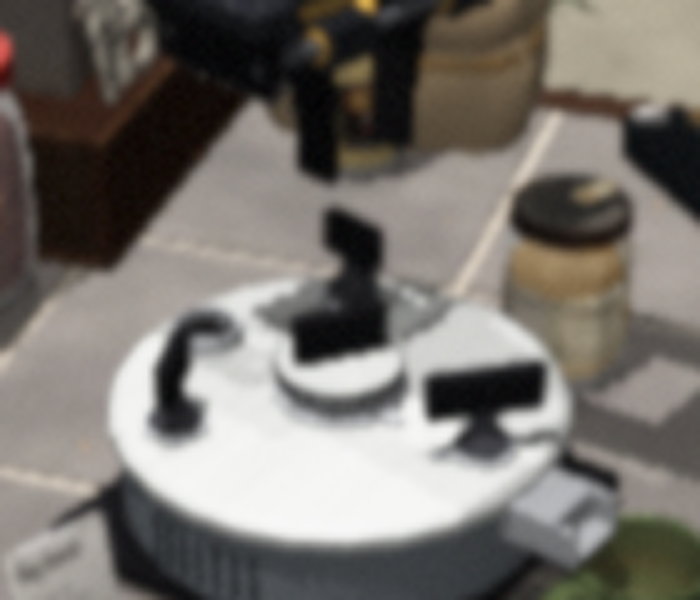

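The fingers (tips at (320,180) and (395,143)) are centred above the right bar (352,240), and the left bar has turned. I'll descend and grip as before.

arm_command --deltas '[-0.1, 0, 0, 0.0134, 0, -0.1, 0, 0, 0.0134, 0, -0.1, 0, 0, 0.0134, 0, -0.1, 0, 0, 0.0134, 0, -1, 0, 0, 0, 0, -1, 0, 0, 0, 0, -1, 0, 0, 0, 0, -1, 0, 0, 0, 0, -1, 0, 0, 0, 0]'

```text
time: 18.25
position: [0.5666, -0.1187, 0.1072]
tool_rot: [0.234, 0.972, 0.0, 0.001]
ft_force: [0.8, -0.1, 1.4]
grip_width: 0.0094
grip_force: 20.0
```

```bash
python3 st.py
```

```text
[ 0.5666 -0.1187  0.1072] yaw 2.6696 q6 -1.499 F [ 0.84 -0.07  1.4 ] M [ 0.072 -0.179 -0.056] 0.009405125678384913 19.99919682741165 tau [-2.800e-01 -4.192e+01 -1.207e+01 -1.700e-01  9.000e-02 -3.000e-02]
```

arm_command --deltas '[-1, 0, 0, 0.0003, 0.1, -1, 0, 0, 0.0003, 0.1, -1, 0, 0, 0.0003, 0.1, -1, 0, 0, 0.0003, 0.1, -1, 0, 0, 0, 0]'

```text
time: 18.88
position: [0.5668, -0.1185, 0.106]
tool_rot: [0.422, 0.907, 0.0, 0.001]
ft_force: [0.5, 2.3, 2.6]
grip_width: 0.0096
grip_force: 20.0
```

```bash
python3 st.py
```

```text
[ 0.5668 -0.1185  0.106 ] yaw 2.2706 q6 -1.1 F [0.47 2.35 2.56] M [ 0.314 -0.353 -0.058] 0.009598742759604173 20.000392198562622 tau [ -1.04 -41.39 -11.68  -0.49   0.16   0.12]
```

arm_command --deltas '[-1, 0, 0, 0.0002, 0.05, -1, 0, 0, 0.0001, 0.05, -1, 0, 0, 0, 0]'

```text
time: 19.25
position: [0.5668, -0.1185, 0.1056]
tool_rot: [0.466, 0.885, 0.0, 0.001]
ft_force: [2.1, 1.9, 3.2]
grip_width: 0.0096
grip_force: 20.0
```

```bash
python3 st.py
```

```text
[ 0.5668 -0.1185  0.1056] yaw 2.1713 q6 -1.001 F [2.11 1.86 3.19] M [ 0.541 -0.425 -0.075] 0.009567381755508402 20.000929534435272 tau [-1.480e+00 -4.092e+01 -1.138e+01 -6.800e-01  2.100e-01  2.000e-02]
```

arm_command --deltas '[-1, 0, 0, 0.0002, 0.05, -1, 0, 0, 0.0001, 0.05, -1, 0, 0, 0, 0]'

```text
time: 19.62
position: [0.5669, -0.1185, 0.1053]
tool_rot: [0.51, 0.86, 0.001, 0.001]
ft_force: [2.4, 3.2, 4.3]
grip_width: 0.0097
grip_force: 20.0
```

```bash
python3 st.py
```

```text
[ 0.5669 -0.1185  0.1053] yaw 2.0713 q6 -0.901 F [2.36 3.2  4.31] M [ 0.598 -0.505 -0.029] 0.009708146213690413 20.00178873538971 tau [-1.960e+00 -4.046e+01 -1.105e+01 -8.900e-01  2.800e-01  2.000e-02]
```

arm_command --deltas '[-1, 0, 0, 0.0002, 0.05, -1, 0, 0, 0.0001, 0.05, -1, 0, 0, 0, 0]'

```text
time: 20.0
position: [0.567, -0.1184, 0.105]
tool_rot: [0.552, 0.834, 0.001, 0.001]
ft_force: [2.5, 3.2, 3.9]
grip_width: 0.0097
grip_force: 20.0
```

```bash
python3 st.py
```

```text
[ 0.567  -0.1184  0.105 ] yaw 1.9713 q6 -0.801 F [2.54 3.25 3.89] M [ 0.765 -0.673 -0.033] 0.009681718803397736 20.00301629304886 tau [-2.450e+00 -4.004e+01 -1.071e+01 -1.110e+00  3.600e-01  2.000e-02]
```

arm_command --deltas '[-1, 0, 0, 0.0002, 0.05, -1, 0, 0, 0.0001, 0.05, -1, 0, 0, 0, 0]'

```text
time: 20.38
position: [0.567, -0.1184, 0.1047]
tool_rot: [0.593, 0.805, 0.001, 0.001]
ft_force: [2.8, 4.0, 4.8]
grip_width: 0.0097
grip_force: 20.0
```

```bash
python3 st.py
```

```text
[ 0.567  -0.1184  0.1047] yaw 1.871 q6 -0.7 F [2.8  3.98 4.79] M [ 0.809 -0.677 -0.022] 0.009733269891650393 20.002872347831726 tau [-2.640e+00 -3.998e+01 -1.059e+01 -1.180e+00  4.000e-01  1.000e-02]
```

arm_command --deltas '[-1, 0, 0, 0.0002, 0.05, -1, 0, 0, 0.0001, 0.05, -1, 0, 0, 0, 0]'

```text
time: 20.75
position: [0.5671, -0.1184, 0.1044]
tool_rot: [0.633, 0.774, 0.001, 0.001]
ft_force: [2.9, 4.2, 4.0]
grip_width: 0.0099
grip_force: 20.0
```

```bash
python3 st.py
```

```text
[ 0.5671 -0.1184  0.1044] yaw 1.7709 q6 -0.6 F [2.87 4.21 3.95] M [ 0.78  -0.72  -0.033] 0.009851711443019804 20.002515614032745 tau [ -2.75 -40.   -10.51  -1.23   0.44   0.  ]
```

arm_command --deltas '[-1, 0, 0, 0.0002, 0.05, -1, 0, 0, 0.0001, 0.05, -1, 0, 0, 0, 0]'

```text
time: 21.12
position: [0.5672, -0.1184, 0.1041]
tool_rot: [0.671, 0.742, 0.001, 0.001]
ft_force: [2.6, 4.7, 3.7]
grip_width: 0.0096
grip_force: 20.0
```

```bash
python3 st.py
```

```text
[ 0.5672 -0.1184  0.1041] yaw 1.6708 q6 -0.5 F [2.62 4.65 3.73] M [ 0.797 -0.72  -0.017] 0.009567664816537095 20.0020033121109 tau [ -2.81 -40.06 -10.45  -1.26   0.47   0.  ]
```

arm_command --deltas '[-1, 0, 0, 0.0002, 0.05, -1, 0, 0, 0.0001, 0.05, -1, 0, 0, 0, 0]'

```text
time: 21.5
position: [0.5672, -0.1185, 0.1039]
tool_rot: [0.706, 0.708, 0.001, 0.001]
ft_force: [2.8, 4.4, 5.1]
grip_width: 0.0103
grip_force: 20.4
```

```bash
python3 st.py
```

```text
[ 0.5672 -0.1185  0.1039] yaw 1.5731 q6 -0.402 F [2.84 4.4  5.1 ] M [ 0.802 -0.704  0.419] 0.010294612958930112 20.398893356323242 tau [ -3.47 -39.8  -10.38  -0.99   0.44   0.48]
```

arm_command --deltas '[-0.1, 0, 0, 0, 0, -0.1, 0, 0, 0, 0, -0.1, 0, 0, 0, 0, -0.1, 0, 0, -0.02, 0, -0.1, 0, 0, -0.02, 0, -0.1, 0, 0, -0.018, 0, -0.1, 0, 0, 0, 0]'

```text
time: 22.38
position: [0.5667, -0.1193, 0.1623]
tool_rot: [0.707, 0.707, 0.0, 0.001]
ft_force: [-0.7, 0.1, -0.3]
grip_width: 0.0394
grip_force: 0.0
```

```bash
python3 st.py; python3 -c "
from h import *
go([.5487,-.0405,.160],.687,8,-.1)"
```

```text
[ 0.5667 -0.1193  0.1623] yaw 1.5699 q6 -0.399 F [-0.68  0.08 -0.27] M [-0.012 -0.11   0.013] 0.039360992952304226 0.0 tau [  0.09 -42.28 -14.86   0.05   0.14  -0.  ]
total roll 0.883 q6 -0.399
[-0.1, 0.0098, -0.0023, 0.0003, 0.1104, -0.1, 0.0095, -0.0033, 0.0003, 0.1104, -0.1, 0.0091, -0.0044, 0.0003, 0.1104, -0.1, 0.0086, -0.0053, 0.0003, 0.1104, -0.1, 0.0079, -0.0062, 0.0003, 0.1104, -0.1, 0.0072, -0.0071, 0.0003, 0.1104, -0.1, 0.0064, -0.0078, 0.0003, 0.1104, -0.1, 0.0055, -0.0085, 0.0003, 0.1104]
```

arm_command --deltas '[-0.1, 0.0098, -0.0023, 0.0003, 0.11, -0.1, 0.0095, -0.0033, 0.0003, 0.11, -0.1, 0.0091, -0.0044, 0.0003, 0.11, -0.1, 0.0086, -0.0053, 0.0003, 0.11, -0.1, 0.0079, -0.0062, 0.0003, 0.11, -0.1, 0.0072, -0.0071, 0.0003, 0.11, -0.1, 0.0064, -0.0078, 0.0003, 0.11, -0.1, 0.0055, -0.0085, 0.0003, 0.11, -0.1, 0, 0, 0, 0, -0.1, 0, 0, 0, 0]'

```text
time: 23.62
position: [0.5479, -0.0403, 0.1584]
tool_rot: [0.941, 0.339, -0.0, -0.0]
ft_force: [0.3, -0.3, 0.2]
grip_width: 0.0397
grip_force: 0.0
```

```bash
python3 st.py; python3 - <<'E'
from h import *
p,d=cam('side','s4')
c=cv2.resize(p[110:230,220:360,::-1],None,fx=5,fy=5,interpolation=2);cv2.imwrite('pics/s4c.png',c)
go([.5487,-.0405,.105],.687,4,-.1)
E
```

```text
[ 0.5479 -0.0403  0.1584] yaw 0.6914 q6 0.603 F [ 0.31 -0.28  0.23] M [-0.082 -0.049 -0.031] 0.03967112576585454 0.0 tau [ 2.100e-01 -3.953e+01 -1.375e+01  7.000e-02  1.000e-02 -0.000e+00]
total roll 0.004 q6 0.603
[-0.1, 0.0001, 0.0001, 0.0134, 0.001, -0.1, 0.0001, 0.0001, 0.0134, 0.001, -0.1, 0.0001, 0.0001, 0.0134, 0.001, -0.1, 0.0001, 0.0001, 0.0134, 0.001]
```

View pics/s4c.png

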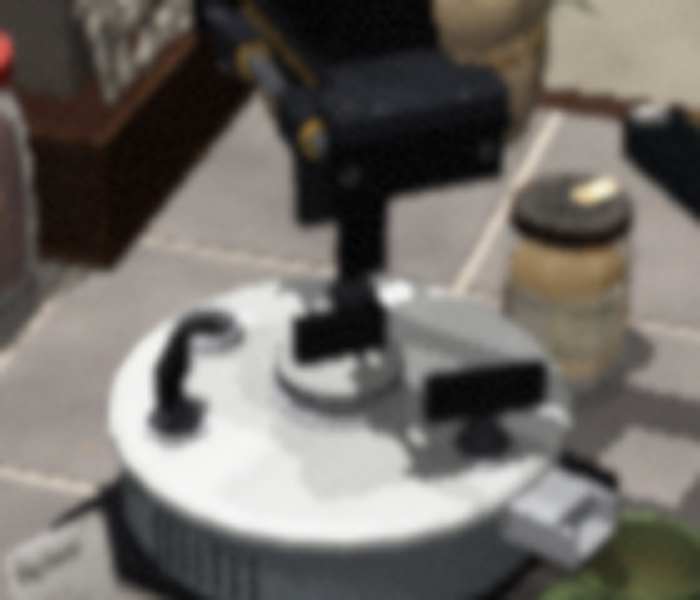

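The near finger (362,270) sits just in front of the dial bar (338,330), about where the geometry predicts. I'll descend and grip with 25 N.

arm_command --deltas '[-0.1, 0, 0, 0.0134, 0, -0.1, 0, 0, 0.0134, 0, -0.1, 0, 0, 0.0134, 0, -0.1, 0, 0, 0.0124, 0, -1, 0, 0, 0, 0, -1, 0, 0, 0, 0, -1, 0, 0, 0, 0, -1, 0, 0, 0, 0, -1, 0, 0, 0, 0]' --newtons 25

```text
time: 24.8
position: [0.5491, -0.0407, 0.1069]
tool_rot: [0.941, 0.338, 0.001, 0.001]
ft_force: [1.7, -1.3, 0.8]
grip_width: 0.0095
grip_force: 25.0
```

```bash
python3 st.py
```

```text
[ 0.5491 -0.0407  0.1069] yaw 0.6901 q6 0.605 F [ 1.72 -1.33  0.84] M [-0.419 -0.21   0.019] 0.009543490460072239 24.977255165576935 tau [  1.23 -40.27 -10.51   0.52   0.44   0.05]
```

arm_command --deltas '[-1, 0, 0, 0.0003, 0.1, -1, 0, 0, 0.0003, 0.1, -1, 0, 0, 0.0003, 0.1, -1, 0, 0, 0, 0]'

```text
time: 25.3
position: [0.5492, -0.0408, 0.106]
tool_rot: [0.981, 0.194, 0.001, 0.001]
ft_force: [1.8, -4.2, 2.4]
grip_width: 0.0098
grip_force: 25.0
```

```bash
python3 st.py
```

```text
[ 0.5492 -0.0408  0.106 ] yaw 0.3911 q6 0.904 F [ 1.81 -4.25  2.43] M [-0.66  -0.201  0.014] 0.009796844574841704 24.97839242219925 tau [  1.86 -39.92  -9.94   0.71   0.65   0.17]
```

arm_command --deltas '[-1, 0, 0, 0.0003, 0.1, -1, 0, 0, 0.0003, 0.1, -1, 0, 0, 0.0003, 0.1, -1, 0, 0, 0, 0]'

```text
time: 25.8
position: [0.5493, -0.041, 0.1051]
tool_rot: [0.999, 0.046, 0.001, 0.001]
ft_force: [1.7, -5.2, 0.6]
grip_width: 0.0099
grip_force: 25.0
```

```bash
python3 st.py
```

```text
[ 0.5493 -0.041   0.1051] yaw 0.0925 q6 1.202 F [ 1.74 -5.19  0.62] M [-0.927 -0.369  0.038] 0.009878972973864829 24.978385269641876 tau [  2.67 -39.6   -9.37   1.01   0.86   0.15]
```

arm_command --deltas '[-1, 0, 0, 0.0003, 0.1, -1, 0, 0, 0.0003, 0.1, -1, 0, 0, 0.0003, 0.1, -1, 0, 0, 0, 0]'

```text
time: 26.3
position: [0.5493, -0.0412, 0.1042]
tool_rot: [0.995, -0.103, 0.001, 0.001]
ft_force: [1.5, -6.0, 1.7]
grip_width: 0.0098
grip_force: 25.0
```

```bash
python3 st.py
```

```text
[ 0.5493 -0.0412  0.1042] yaw -0.2073 q6 1.502 F [ 1.51 -5.97  1.68] M [-1.061 -0.329  0.023] 0.00977483706477647 24.978169798851013 tau [  3.07 -39.62  -9.3    1.16   0.87   0.12]
```

arm_command --deltas '[-1, 0, 0, 0.0003, 0.1, -1, 0, 0, 0.0003, 0.1, -1, 0, 0, 0.0003, 0.1, -1, 0, 0, 0, 0, -1, 0, 0, 0, 0]'

```text
time: 26.92
position: [0.5493, -0.0414, 0.1033]
tool_rot: [0.968, -0.25, 0.002, 0.001]
ft_force: [1.5, -6.1, 2.2]
grip_width: 0.0098
grip_force: 25.0
```

```bash
python3 st.py
```

```text
[ 0.5493 -0.0414  0.1033] yaw -0.5053 q6 1.801 F [ 1.54 -6.1   2.2 ] M [-1.03  -0.235  0.268] 0.009820334072551689 25.029786229133606 tau [  3.01 -39.52  -9.25   1.41   0.85   0.27]
```

arm_command --deltas '[-1, 0, 0, 0.0001, 0.04, -1, 0, 0, 0, 0]'

```text
time: 27.18
position: [0.5492, -0.0414, 0.1033]
tool_rot: [0.963, -0.269, 0.002, 0.001]
ft_force: [0.8, -6.2, 2.3]
grip_width: 0.0103
grip_force: 25.6
```

```bash
python3 st.py
```

```text
[ 0.5492 -0.0414  0.1033] yaw -0.5443 q6 1.84 F [ 0.8  -6.16  2.32] M [-0.996 -0.263  0.496] 0.010316314366413523 25.619312524795532 tau [  2.69 -39.28  -9.21   1.52   0.83   0.55]
```

arm_command --deltas '[-1, 0, 0, 0, -0.04, -1, 0, 0, -0.0003, -0.09, -1, 0, 0, -0.0003, -0.09, -1, 0, 0, -0.0003, -0.09, -1, 0, 0, -0.0003, -0.09, -1, 0, 0, -0.0003, -0.09, -1, 0, 0, -0.0003, -0.09, -1, 0, 0, -0.0003, -0.09, -1, 0, 0, -0.0003, -0.09, -1, 0, 0, -0.0003, -0.09, -1, 0, 0, -0.0003, -0.09, -1, 0, 0, 0, 0]'

```text
time: 28.68
position: [0.5492, -0.0408, 0.106]
tool_rot: [0.981, 0.195, 0.001, 0.001]
ft_force: [2.4, -5.3, 0.8]
grip_width: 0.0099
grip_force: 25.0
```

arm_command --deltas '[-1, 0, 0, 0, 0, -1, 0, 0, 0, 0]'

```text
time: 28.92
position: [0.5492, -0.0408, 0.106]
tool_rot: [0.981, 0.194, 0.001, 0.001]
ft_force: [3.0, -4.8, 1.1]
grip_width: 0.0099
grip_force: 25.0
```

```bash
python3 st.py
```

```text
[ 0.5492 -0.0408  0.106 ] yaw 0.3914 q6 0.903 F [ 2.95 -4.83  1.07] M [-0.9   -0.426  0.04 ] 0.00988282098178241 24.97526854276657 tau [  2.48 -39.9   -9.31   1.     0.98   0.07]
```

The yaw of 0.391 matches the reading one click in from the start (stop at 4 clicks), which makes it 3 clicks open. I'll release, retreat and check.

arm_command --deltas '[-0.1, 0, 0, 0, 0, -0.1, 0, 0, 0, 0, -0.1, 0, 0, 0, 0, -0.1, 0, 0, -0.02, 0, -0.1, 0, 0, -0.03, 0, -0.1, 0, 0, -0.04, 0, -0.1, -0.03, 0.04, -0.02, 0, -0.1, -0.03, 0.04, 0, 0, -0.1, -0.03, 0.04, 0, 0, -0.1, -0.03, 0.04, 0, 0, -0.1, -0.03, 0.04, 0, 0, -0.1, -0.03, 0.04, 0, 0]'

```text
time: 30.42
position: [0.472, -0.3311, 0.2154]
tool_rot: [0.981, 0.194, -0.0, -0.001]
ft_force: [0.5, 0.1, 0.5]
grip_width: 0.0392
grip_force: 0.0
```

arm_command --deltas '[-0.1, -0.03, 0.04, 0, 0, -0.1, -0.03, 0.04, 0, 0, -0.1, 0, 0, 0, 0, -0.1, 0, 0, 0, 0]'

```text
time: 30.92
position: [0.4473, -0.426, 0.215]
tool_rot: [0.981, 0.193, -0.0, -0.001]
ft_force: [0.3, 0.1, -0.2]
grip_width: 0.0391
grip_force: 0.0
```

```bash
python3 st.py; python3 - <<'E'
from h import *
p,d=cam('top','t5');s,_=cam('side','s5')
a=cv2.resize(p[148:258,270:382,::-1],(400,400),interpolation=2);b=cv2.resize(s[145:245,230:330,::-1],(400,400),interpolation=2)
cv2.imwrite('pics/fin.png',np.hstack([a,b]))
E
```

```text
[ 0.4473 -0.426   0.215 ] yaw 0.3894 q6 0.239 F [ 0.34  0.15 -0.22] M [ 0.025 -0.042 -0.007] 0.03907816749417093 0.0 tau [-9.600e-01 -4.341e+01 -1.783e+01  3.000e-02 -3.000e-02 -0.000e+00]
```

View pics/fin.png

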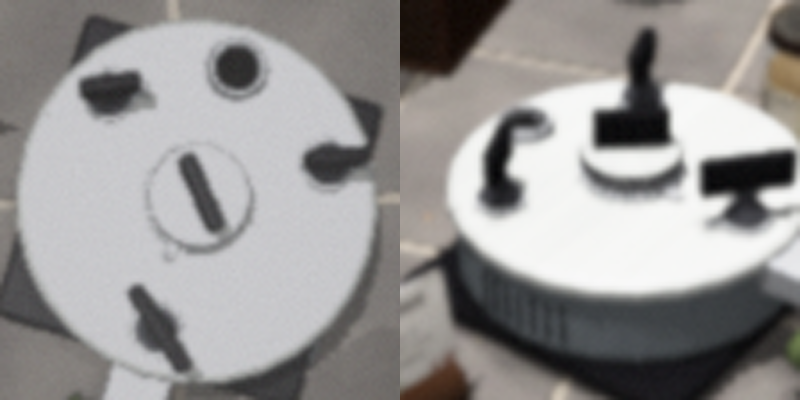

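The final view shows all three bars turned and the dial bar running from (187,160) to (220,230), about one click in from its start angle. The dial tab is still at (168,253), unmoved, so I'm handing in.

```bash
python3 -c "
from rig import order;print(order.hand_in())"
```

```text
the job is handed in; nothing more can be done
None
```

I turned the three bolts home in the order asked, each until it came up hard (about 0.4–0.5 N m), then turned the dial to its stop and backed it off three clicks; the job is handed in at about 31 s, with no verdict returned.

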